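# Zero the paint-mixing scale through its sunken tare key

### The arm

A 6-joint arm with a two-finger parallel gripper is mounted at the origin on the work surface. World frame = base frame: x ahead of the robot, y to its left, z up, the work surface at z = 0. Lengths are in m, angles in rad, forces in N, time in s.
With the tool pointing down it reaches from about 0.3 to 0.85 m from the base axis. Payload 5.4 kg.
Tool frame: the origin (TCP) lies at the very end of the fingers, on their centre line; the grasp point (between the pads) lies grasp_offset behind it (grasp_offset is the distance from the TCP to the grasp point, in m); z points along the fingers, y is the line along which they close (so a half turn about z gives the same grasp; the last joint's range is limited). The gripper opens to 85 mm and grips with 20 to 120 N. Pads are 22 mm wide; open, the fingers measure 114 mm over their backs; the gripper's body (76 mm by 85 mm) begins 54 mm behind the grasp point. The pads swing forward as they close: fully open they stand 13 mm farther back than shut.
Start: joints at [-1.422, 0.158, 1.597, -0, 1.386, -0.21], TCP at [0.202, -0.538, 0.231] pointing down, gripper open.
Joint ranges: [-2.91, 2.91], [-0.94, 2.29], [0.18, 2.7], [-1.29, 4.43], [0.17, 2.64], [-3, 3]. Speed limits (rad/s): [2.57, 2.57, 3.14, 3.14, 3.14, 3.14].

### API

Orientations are given as a unit quaternion [x, y, z, w].
In Python, from rig import * gives the robot as it stands. The module is installed in compiled form; this text tells all that it offers.
- The arm moves only by the shell command python3 -m creep 'ROWS' [FORCE]. ROWS is a JSON object of lists of equal length, an entry for each row: "xyz": the shift along the tool's x, y, z in cm, a list of three; "dr": the turn, a rotation vector about the tool's x, y, z in rad, a list of three; "jaw": the finger opening in cm, from 0 to 8.54. A call has 1 to 10 rows; each row shifts and turns the commanded pose from where the row before left it, along the tool's axes as they then stand; what a row does not reach is not made up. A row lasts 1/10 s, in which the tool goes at most 50 mm and 8.59 degrees, less where a joint would pass 70% of its speed; a pose out of reach is approached as far as the arm can. A call with a gripper value outside its range is refused whole. The fingers move at their own pace and stop on an object; FORCE is the grip in N (left out, the last holds). Time passes only in rows, so rows that do not move let the fingers close. It gives the time, the measured TCP pose, the force, the opening and the grip force at its end, in the units of the state.
- read_state(): the state, without advancing time (a new reading comes with each control period).
- capture(name): name is "scene" or "top" or "wrist"; returns a dict with "color" (480x640x3 uint8, red, green, blue), "range_z" (480x640 float32, m along the optical axis (not along the pixel's ray), 0 where there is no reading), "K" (3x3 intrinsics, pixels), "origin" and "attitude" of the camera in the world. Camera axes: x right, y down, z forward; pixel columns grow to the right and rows downward; lengths in m; the calibration is good to about 2 mm. A picture is of the moment at which its call begins.
- finish_job(): hands the job in; it is judged then, once.
The state is a dict: "t": time; "joints": joint angles; "qvel": joint speeds; "joint_torque": joint torques, N m; "position": TCP position; "tcp_rot": TCP orientation; "force": force on the tool from outside, world axes, zero at the start; "torque": the same for the moment, N m; "finger_gap": opening from 0.0 (shut) to 1.0 (fully open); "grasp_force": force on a finger pad.
Only numpy, scipy, OpenCV 4.12 (cv2) and the standard library are available. Lean on these libraries where they do the work, as an engineer would, in place of code of your own. Each camera call takes 0.05 s, during which the arm holds its last target. There are 200 camera calls.

### The job

The empty mixing cup is standing on the paint scale: zero the scale with it there. Push the orange splash cover all the way aside, reach a fingertip into the well it uncovers and press the sunken green tare key right down, let it spring back, then push the cover fully home over the green key again. Only push and press: leave the red power key alone, and leave the cup and everything else on the table standing where it is.

Things in the scene. Friction and masses are not known exactly. Their poses are not given: they have to be found in the camera images.
- scale: Light grey scale fixed to the table, 260 (x) by 240 mm (y). Origin: centre of its underside, on the table. Console: x -130 to -30 mm, full width, top 50 mm high. Steel pan: x -12 to 128, y -105 to 105 mm, top 50 mm high. Two wells in the console, each 36 mm (scale's x) by 56 mm (scale's y), centred at x -80 mm: tare at y +50, power at y -50 mm. Place and heading vary.
- tare_key (a joint): Travel (m) of the green tare key: 0 at rest, 0.006 pressed right down; a spring returns it. It takes about 1.5 N to start it and 5 N to press it right down.
- tare_top (a point): Centre of the top face of the green tare key, a rectangular cap 30 mm (scale's x) by 50 mm (scale's y) that nearly fills its well; at rest 20 mm below the rim of the well (30 mm above the table). It sinks up to 6 mm as it is pressed.
- tare_mouth (a point): Centre of the mouth of the tare well, at the console's top surface, 50 mm above the table. The axes are the scale's.
- power_key (a joint): Travel (m) of the red power key in the other well (same shape, depth and spring as the tare key): 0 at rest, 0.006 right down. It must not be pressed.
- power_mouth (a point): Centre of the mouth of the power well, at the console's top surface, 50 mm above the table; 100 mm from tare_mouth along the scale's -y.
- cover (a joint): Slide (m) of the orange cover along the console's top: 0 is home, covering the tare well; it grows as the cover moves along the scale's -y, to the stop at 0.1, where it is centred over the power well and the tare well is quite open. Stays where it is left (friction about 1.5 N), cannot be lifted off. Starts between 0 and 0.035.
- cover_fin (a point): Centre of the top edge of the black upright fin on the middle of the orange cover, 75 mm above the table; moves with the cover. The fin is 40 mm long (scale's x), 10 mm thick (scale's y), 20 mm high above the cover plate; push it from either side. The plate is 48 mm (scale's x) by 76 mm (scale's y), its top 55 mm above the table.
- mix_cup: Loose empty white plastic cup, 68 mm across and 55 mm high, standing on the scale's pan. Origin: centre of its underside. It stays where it is.
- paint_jar: Loose closed blue paint jar with a white cap, 54 mm across, 65 mm high, standing some 0.2 m to the scale's -y side. Origin: centre of its underside. A bystander.
- paint_tube: Loose white paint tube with a yellow band and black cap, 122 mm long (its x), 30 mm wide, 20 mm high, lying some 0.2 m to the scale's +y side. Origin: on the table, under its middle. A bystander.
- medium_bottle: Loose clear bottle, 60 mm across, 150 mm high, at the left of the table. Origin: centre of its underside. A bystander.
- brush_pot: Loose blue ceramic pot with brushes, 80 mm across, 245 mm high with the brushes, at the right. Origin: centre of its underside. A bystander.
- palette: Loose white plate, 170 mm across, 18 mm high, at the left. Origin: centre of its underside. A bystander.
- spreader: Loose spatula with an orange handle, 200 mm long (its x), lying at the right. Origin: on its underside. A bystander.
There are look-alikes about, which are no part of the job. Leave any purple look-alike of the mix_cup alone.

How it is judged:
By the outcome, as a careful person would: the job done as asked, in the order asked, and still so for the second after the job is handed in, with the robot touching nothing.
It also fails if it takes over 54 s, if anything falls off the work surface, if the arm or the gripper's body presses on something with over 40 N, if the wrist force passes 120 N, or if a joint passes its speed limit or range.

## Working session

There is one attempt and no reset: what is moved stays moved. The work goes in short steps, Python scripts to look and compute and a shell command to move; the robot and the scene stay as the last step left them, time stands still between calls to the robot, and variables do not carry over. Pictures are saved under pics/ and viewed, at most 10 in all, crops included, and the job is handed in when it is done.

```bash
mkdir -p pics; cat > h.py <<'E'
from rig import *
import numpy as np, cv2
from scipy.spatial.transform import Rotation as R
def cam(n):
    c=capture(n); A=np.array(c["attitude"],float)
    c["R"]=A if A.shape==(3,3) else R.from_quat(A).as_matrix()
    return c
def px(c,u,v,z=None):
    K=c["K"]; d=c["R"]@np.array([(u-K[0,2])/K[0,0],(v-K[1,2])/K[1,1],1.])
    o=np.array(c["origin"])
    s=c["range_z"][int(round(v)),int(round(u))] if z is None else (z-o[2])/d[2]
    return o+s*d
def save(c,f): cv2.imwrite(f,c["color"][:,:,::-1])
E
python3 - <<'E'
from h import *
c=cam("top"); save(c,"pics/top.png"); np.savez("top.npz",**{k:np.array(v) for k,v in c.items()})
print(c["K"],c["origin"],c["attitude"])
s=read_state(); print(s)
E
```

```text
[[554.95398805   0.         311.95651316]
 [  0.         554.95398805 230.57400529]
 [  0.           0.           1.        ]] [ 0.35250254 -0.00319526  1.35514119] [ 0.72384006 -0.68126954  0.07360111 -0.08068613]
{'t': 0.05, 'joints': array([-1.42206209e+00,  1.59069832e-01,  1.59824946e+00,  2.42131037e-07,
        1.38620157e+00, -2.10125645e-01]), 'qvel': array([-0.00187171, -0.00075301, -0.0008586 ,  0.00102528,  0.00089354,
       -0.00227891]), 'joint_torque': array([ 5.84765876e-04, -3.97338653e+01, -3.32666087e+01,  4.51339054e-05,
        4.15177841e-03,  7.65679914e-06]), 'position': array([ 0.20181827, -0.53776848,  0.2302966 ]), 'tcp_rot': array([ 9.83945137e-01,  1.78468590e-01,  2.97081208e-05, -9.63645696e-04]), 'force': array([ 0.05867749, -0.50288835,  0.25366375]), 'torque': array([-0.014842  , -0.04414606, -0.05616878]), 'grasp_force': 0.0, 'finger_gap': 1.002345809695608}
```

View pics/top.png

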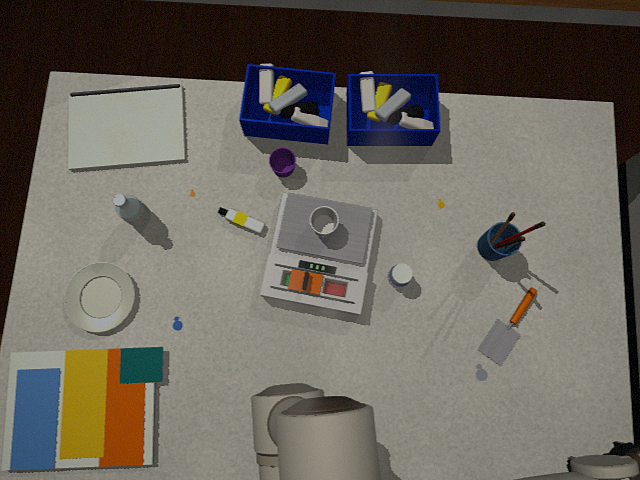

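The top view shows the scale at about (320,255), with its console facing the robot. The orange cover is at about (305,282), partly off the green key on its left; the red key is on the right at (335,289). The white cup is on the pan at (324,220), and the purple look-alike is off the scale at (283,162). I'll enlarge the scale.

```bash
python3 - <<'E'
from h import *
im=cv2.imread("pics/top.png")[185:325,250:390]
cv2.imwrite("pics/crop.png",cv2.resize(im,None,fx=4.2857,fy=4.2857,interpolation=cv2.INTER_CUBIC))
E
```

```text
(no output)
```

View pics/crop.png

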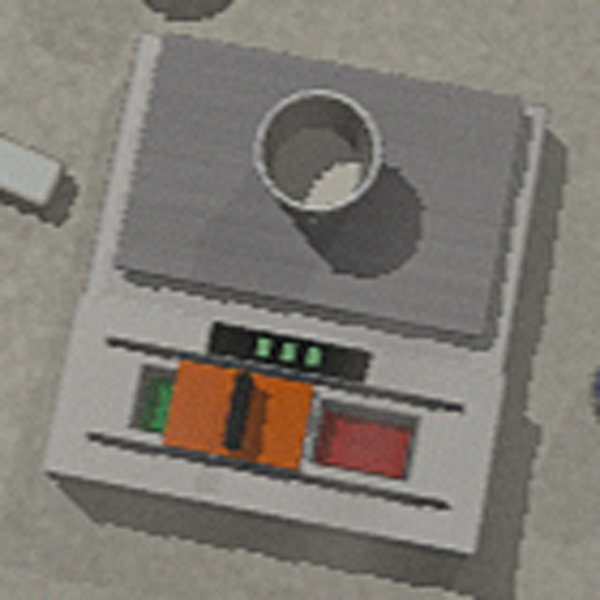

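```bash
cat > fit.py <<'E'
from h import *
c=dict(np.load("top.npz"))
f=lambda x,y,z:px(c,250+(x+.5)/4.2857-.5,185+(y+.5)/4.2857-.5,z)
I=[(47,472),(474,552),(160,35),(527,98),(118,268),(493,335)]
S=np.array([(-130,120),(-130,-120),(128,105),(128,-105),(-12,105),(-12,-105)])/1000
W=np.array([f(x,y,.05)[:2] for x,y in I])
a,b=S-S.mean(0),W-W.mean(0); H=a.T@b
th=np.arctan2(H[0,1]-H[1,0],H[0,0]+H[1,1]); M=np.array([[np.cos(th),-np.sin(th)],[np.sin(th),np.cos(th)]])
t=W.mean(0)-M@S.mean(0)
E
python3 - <<'E'
from fit import *
print("th",np.degrees(th),t,"res mm",(1000*((S@M.T+t)-W)).round(1).tolist())
loc=lambda x,y,z:(M.T@(f(x,y,z)[:2]-t)*1000).round(1)
print("fin",loc(240,410,.075),"platecorners",[loc(*p,.055) for p in [(178,362),(313,382),(302,470),(165,445)]])
print("power well",[loc(*p,.05) for p in [(320,405),(417,418),(408,480),(312,463)]])
print("cup",loc(319,150,.105))
for n,p in dict(tare=(-80,50),power=(-80,-50)).items(): print(n,M@np.array(p)/1000+t)
s=read_state(); print(R.from_quat(s["tcp_rot"]).as_matrix().round(3))
E
```

```text
th -6.9671023274399415 [ 0.59468964 -0.00486705] res mm [[-0.3, 0.0], [-0.2, -2.8], [1.7, -1.9], [0.8, 0.1], [-0.9, 1.2], [-1.1, 3.3]]
fin [-80.1  21.3] platecorners [array([-57.7,  60.5]), array([-55.1, -14.7]), array([-103.8,  -17.3]), array([-104. ,   58.9])]
power well [array([-66.3, -20.7]), array([-63.7, -74.5]), array([-98.2, -75.3]), array([-98.5, -22. ])]
cup [62.7  4.1]
tare [0.52134534 0.0544677 ]
power [ 0.5092154  -0.04479389]
[[ 0.936  0.351 -0.   ]
 [ 0.351 -0.936  0.002]
 [ 0.    -0.002 -1.   ]]
```

```bash
cat > go.py <<'E'
import sys
from fit import *
def rep(x,y,z):
    s=read_state(); p=s["position"]; T=R.from_quat(s["tcp_rot"]).as_matrix()
    q=M.T@(p[:2]-t)*1000
    g=np.r_[M@np.array([x,y])/1000+t,z/1000]
    D=np.eye(3); D[:2,:2]=M; D=D@np.diag([1,-1,-1.])
    print("t",round(s["t"],2),"scale mm",q.round(1),"z",(p[2]*1e3).round(1),"F(scale)",np.r_[M.T@s["force"][:2],s["force"][2]].round(1),"gap",round(s["finger_gap"],2))
    print("to go cm tool",(T.T@(g-p)*100).round(2),"dr",R.from_matrix(T.T@D).as_rotvec().round(3))
if __name__=="__main__": rep(*map(float,sys.argv[1:4]))
E
python3 -m creep '{"xyz":[[0,0,-4],[0,0,-4],[0,0,-4],[0,0,0]],"dr":[[0,0,0.12],[0,0,0.12],[0,0,0.12],[0,0,0.12]],"jaw":[0,0,0,0]}' 20
python3 go.py -80 65 200
```

```text
t: 0.45
position: [0.2023, -0.5405, 0.3581]
tcp_rot: [0.998, -0.063, 0.001, 0.005]
force: [-0.3, -0.3, -0.9]
finger_gap: 0.332
grasp_force: 0.0
t 0.45 scale mm [-324.6 -579.3] z 358.1 F(scale) [-0.3 -0.3 -0.9] gap 0.33
to go cm tool [ 24.12 -64.7   15.2 ] dr [ 0.011 -0.003 -0.004]
```

```bash
python3 -m creep '{"xyz":[[1.2,-3.2,0],[1.2,-3.2,0],[1.2,-3.2,0],[1.2,-3.2,0],[1.2,-3.2,0],[1.2,-3.2,0],[1.2,-3.2,0],[1.2,-3.2,0],[1.2,-3.2,0],[1.2,-3.2,0]],"dr":[[0,0,0],[0,0,0],[0,0,0],[0,0,0],[0,0,0],[0,0,0],[0,0,0],[0,0,0],[0,0,0],[0,0,0]],"jaw":[0,0,0,0,0,0,0,0,0,0]}'
python3 -m creep '{"xyz":[[1.2,-3.2,0],[1.2,-3.2,0],[1.2,-3.2,0],[1.2,-3.2,0],[1.2,-3.2,0],[1.2,-3.2,0],[1.2,-3.2,0],[1.2,-3.2,0],[1.2,-3.2,0],[0,0,0]],"dr":[[0,0,0],[0,0,0],[0,0,0],[0,0,0],[0,0,0],[0,0,0],[0,0,0],[0,0,0],[0,0,0],[0,0,0]],"jaw":[0,0,0,0,0,0,0,0,0,0]}'
python3 go.py -80 65 200
```

```text
t: 1.45
position: [0.3599, -0.2337, 0.3507]
tcp_rot: [0.998, -0.061, -0.0, -0.0]
force: [0.5, -0.4, -0.1]
finger_gap: 0.001
grasp_force: 0.0
t: 2.45
position: [0.5022, 0.0407, 0.3503]
tcp_rot: [0.998, -0.058, -0.001, -0.001]
force: [0.0, 0.1, 0.1]
finger_gap: -0.002
grasp_force: 0.0
t 2.45 scale mm [-97.3  34. ] z 350.3 F(scale) [0.  0.1 0.1] gap -0.0
to go cm tool [ 1.77 -3.07 15.03] dr [-0.001  0.002  0.005]
```

Next I'll go to a hover point and check with the wrist camera.

```bash
python3 -m creep '{"xyz":[[0.6,-1,2.5],[0.6,-1,2.5],[0.6,-1,2.5],[0,0,2.5],[0,0,2.5],[0,0,2.5],[0,0,0]],"dr":[[0,0,0],[0,0,0],[0,0,0],[0,0,0],[0,0,0],[0,0,0],[0,0,0]],"jaw":[0,0,0,0,0,0,0]}'
python3 go.py -80 65 200
python3 - <<'E'
from h import *
c=cam("wrist"); save(c,"pics/w1.png"); np.savez("w1.npz",**{k:np.array(v) for k,v in c.items()}); print(c["origin"])
E
```

```text
t: 3.15
position: [0.5201, 0.0649, 0.197]
tcp_rot: [0.998, -0.061, -0.004, -0.0]
force: [-0.3, 0.5, -0.8]
finger_gap: 0.0
grasp_force: 0.0
t 3.15 scale mm [-82.5  60.2] z 197.0 F(scale) [-0.3  0.5 -0.8] gap 0.0
to go cm tool [ 0.25 -0.48 -0.3 ] dr [ 0.     0.009 -0.   ]
[0.60256263 0.05445154 0.33958233]
```

View pics/w1.png

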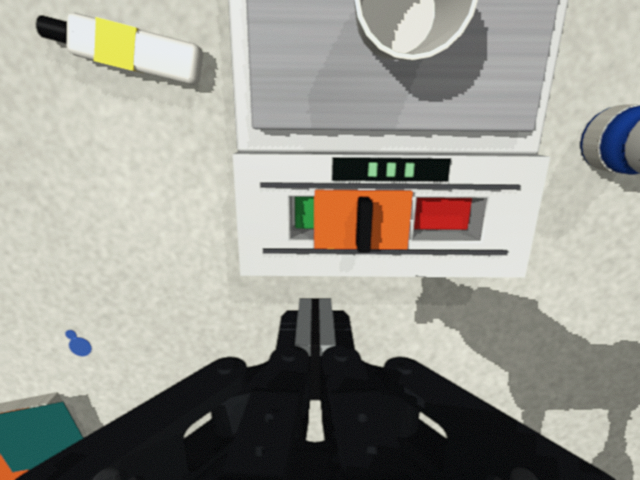

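The wrist view shows the console's corners at (240,276), (527,277), (235,153) and (547,155). The left end of the tare well is at (291,196) to (290,239), the right end of the power well at (487,198) to (480,240), and the top of the fin around (364,198) to (363,251). I'll check the fit against these.

```bash
python3 - <<'E'
from fit import *
w=dict(np.load("w1.npz"))
I=[(240,276),(527,277),(235,153),(547,155),(291,196),(290,239),(487,198),(480,240)]
S=[(-130,120),(-130,-120),(-30,120),(-30,-120),(-62,78),(-98,78),(-62,-78),(-98,-78)]
for i,s in zip(I,S):
    print(s,(M.T@(px(w,*i,.05)[:2]-t)*1000).round(1))
for p in[(364,198),(363,251)]: print("fin",(M.T@(px(w,*p,.075)[:2]-t)*1000).round(1))
E
```

```text
(-130, 120) [-130.5  123.1]
(-130, -120) [-131.7 -119.6]
(-30, 120) [-28.9 120.1]
(-30, -120) [ -30.6 -116.1]
(-62, 78) [-61.9  78.5]
(-98, 78) [-97.6  80.1]
(-62, -78) [-63.7 -75.6]
(-98, -78) [-98.6 -75.1]
fin [-58.1  24.5]
fin [-98.7  23.5]
```

```bash
python3 -m creep '{"xyz":[[0.2,0,2.5],[0,0,2.5],[0,0,2.5],[0,0,2.5],[0,0,2],[0,0,1],[0,0,0],[0,0,0]],"dr":[[0,0.005,0],[0,0,0],[0,0,0],[0,0,0],[0,0,0],[0,0,0],[0,0,0],[0,0,0]],"jaw":[0,0,0,0,0,0,0,0]}'
python3 go.py -80 -26 62
```

```text
t: 4.0
position: [0.5269, 0.0647, 0.0729]
tcp_rot: [0.998, -0.061, 0.004, 0.0]
force: [-1.0, 0.1, 0.2]
finger_gap: 0.004
grasp_force: 0.0
t 4.0 scale mm [-75.7  60.8] z 72.9 F(scale) [-1.   0.   0.2] gap 0.0
to go cm tool [-0.44  8.68  1.08] dr [-0.    -0.007  0.   ]
```

```bash
python3 -m creep '{"xyz":[[-0.4,0,0],[0,0,0.6],[0,0,0.4],[0,0,0]],"dr":[[0,-0.007,0],[0,0,0],[0,0,0],[0,0,0]],"jaw":[0,0,0,0]}'
python3 go.py -80 -30 62
python3 -m creep '{"xyz":[[0,0.8,0],[0,0.8,0],[0,0.8,0],[0,0.8,0],[0,0.8,0],[0,0.8,0],[0,0.8,0],[0,0.8,0],[0,0.8,0],[0,0,0]],"dr":[[0,0,0],[0,0,0],[0,0,0],[0,0,0],[0,0,0],[0,0,0],[0,0,0],[0,0,0],[0,0,0],[0,0,0]],"jaw":[0,0,0,0,0,0,0,0,0,0]}'
python3 go.py -80 -30 62
```

```text
t: 4.4
position: [0.5211, 0.0655, 0.0606]
tcp_rot: [0.998, -0.061, -0.002, -0.0]
force: [0.4, 1.7, 0.3]
finger_gap: 0.004
grasp_force: 0.0
t 4.4 scale mm [-81.6  60.9] z 60.6 F(scale) [0.2 1.7 0.3] gap 0.0
to go cm tool [ 0.15  9.09 -0.14] dr [0.    0.003 0.   ]
t: 5.4
position: [0.5131, -0.0073, 0.0613]
tcp_rot: [0.998, -0.061, -0.001, 0.0]
force: [0.8, -0.7, 0.4]
finger_gap: 0.0
grasp_force: 0.0
t 5.4 scale mm [-80.7 -12.3] z 61.3 F(scale) [ 0.8 -0.6  0.4] gap 0.0
to go cm tool [ 0.07  1.77 -0.07] dr [ 0.001  0.002 -0.001]
```

```bash
python3 -m creep '{"xyz":[[0,0.4,0],[0,0.4,0],[0,0.4,0],[0,0.4,0],[0,0,0]],"dr":[[0,0,0],[0,0,0],[0,0,0],[0,0,0],[0,0,0]],"jaw":[0,0,0,0,0]}'
python3 go.py -80 -30 62
python3 -m creep '{"xyz":[[0,0.2,0],[0,0.2,0],[0,0,0]],"dr":[[0,0,0],[0,0,0],[0,0,0]],"jaw":[0,0,0]}'
python3 go.py -80 -30 62
```

```text
t: 5.9
position: [0.511, -0.0225, 0.0613]
tcp_rot: [0.998, -0.061, -0.001, 0.0]
force: [-0.7, 0.1, 1.0]
finger_gap: 0.005
grasp_force: 0.0
t 5.9 scale mm [-80.9 -27.7] z 61.3 F(scale) [-0.7  0.   1. ] gap 0.0
to go cm tool [ 0.09  0.23 -0.07] dr [0.    0.002 0.   ]
t: 6.2
position: [0.5109, -0.0239, 0.0613]
tcp_rot: [0.998, -0.061, -0.001, -0.002]
force: [1.0, 9.2, 1.3]
finger_gap: -0.003
grasp_force: 5.0
t 6.2 scale mm [-80.9 -29.1] z 61.3 F(scale) [-0.1  9.3  1.3] gap -0.0
to go cm tool [ 0.09  0.09 -0.07] dr [-0.004  0.002 -0.   ]
```

```bash
python3 -m creep '{"xyz":[[0,0.2,0],[0,0,0]],"dr":[[0,0,0],[0,0,0]],"jaw":[0,0]}'
python3 go.py -80 -30 62
python3 -m creep '{"xyz":[[0,-1,0],[0,-1,-1],[0,-1.5,-2],[0,-2,-1],[0,-2,0],[0,-1,0],[0,0,0]],"dr":[[0,0,0],[0,0,0],[0,0,0],[0,0,0],[0,0,0],[0,0,0],[0,0,0]],"jaw":[0,0,0,0,0,0,0]}'
python3 go.py -80 52 62
python3 - <<'E'
from h import *
c=cam("wrist"); save(c,"pics/w2.png"); np.savez("w2.npz",**{k:np.array(v) for k,v in c.items()})
E
```

```text
t: 6.4
position: [0.5108, -0.0242, 0.0614]
tcp_rot: [0.998, -0.061, -0.001, -0.004]
force: [3.4, 16.3, 2.1]
finger_gap: -0.005
grasp_force: 8.5
t 6.4 scale mm [-80.9 -29.4] z 61.4 F(scale) [ 1.4 16.6  2.1] gap -0.01
to go cm tool [ 0.09  0.06 -0.06] dr [-0.007  0.002 -0.001]
t: 7.1
position: [0.5207, 0.0573, 0.1015]
tcp_rot: [0.998, -0.06, -0.001, 0.0]
force: [-0.1, -0.1, 0.3]
finger_gap: 0.003
grasp_force: 0.0
t 7.1 scale mm [-81.   52.7] z 101.5 F(scale) [-0.1 -0.1  0.3] gap 0.0
to go cm tool [0.1  0.07 3.95] dr [0.    0.002 0.002]
```

View pics/w2.png

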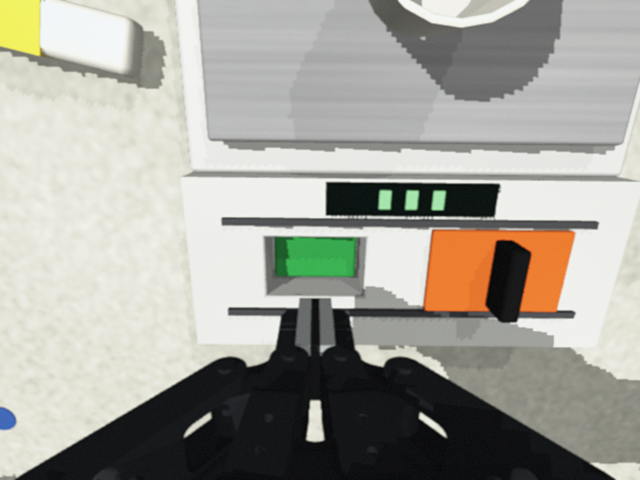

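The cover is at its stop on the right, and the tare well is fully open, with corners at about (265,236), (366,237), (364,297) and (267,295).

```bash
python3 - <<'E'
from fit import *
w=dict(np.load("w2.npz"))
q=np.array([M.T@(px(w,*i,.05)[:2]-t)*1000 for i in [(265,236),(366,237),(364,297),(267,295)]])
print(q.round(1),q.mean(0))
E
```

```text
[[-61.7  79.7]
 [-62.1  24.5]
 [-98.6  24. ]
 [-97.4  80. ]] [-79.94126926  52.05211667]
```

Centre of the well is (-80, 52) in my scale coordinates, so I'll go straight down in two stages.

```bash
python3 -m creep '{"xyz":[[0.1,0.05,2],[0,0,2],[0,0,1.5],[0,0,0.8],[0,0,0]],"dr":[[0,0,0],[0,0,0],[0,0,0],[0,0,0],[0,0,0]],"jaw":[0,0,0,0,0]}'
python3 go.py -80 52 24
python3 -m creep '{"xyz":[[0,0,0.5],[0,0,0.3],[0,0,0.3],[0,0,0]],"dr":[[0,0,0],[0,0,0],[0,0,0],[0,0,0]],"jaw":[0,0,0,0]}'
python3 go.py -80 52 24
```

```text
t: 7.65
position: [0.5204, 0.0553, 0.0371]
tcp_rot: [0.998, -0.061, -0.002, -0.0]
force: [-0.3, 0.2, -0.3]
finger_gap: -0.001
grasp_force: 0.0
t 7.65 scale mm [-81.   50.7] z 37.1 F(scale) [-0.3  0.2 -0.3] gap -0.0
to go cm tool [ 0.11 -0.13  1.31] dr [ 0.     0.005 -0.   ]
t: 8.05
position: [0.5221, 0.0557, 0.0277]
tcp_rot: [0.998, -0.06, -0.0, 0.0]
force: [-0.2, -0.5, 3.3]
finger_gap: 0.002
grasp_force: 1.3
t 8.05 scale mm [-79.4  51.3] z 27.7 F(scale) [-0.2 -0.5  3.3] gap 0.0
to go cm tool [-0.06 -0.07  0.37] dr [0.    0.001 0.001]
```

Contact is smooth, so I'll press on to the bottom stop.

```bash
python3 -m creep '{"xyz":[[0,0,0.2],[0,0,0.2],[0,0,0.2],[0,0,0]],"dr":[[0,0,0],[0,0,0],[0,0,0],[0,0,0]],"jaw":[0,0,0,0]}'
python3 go.py -80 52 24
python3 -m creep '{"xyz":[[0,0,0.2],[0,0,0],[0,0,0]],"dr":[[0,0,0],[0,0,0],[0,0,0]],"jaw":[0,0,0]}'
python3 go.py -80 52 24
```

```text
t: 8.45
position: [0.5222, 0.0557, 0.0237]
tcp_rot: [0.998, -0.06, -0.001, 0.0]
force: [-8.1, -1.1, 22.4]
finger_gap: -0.002
grasp_force: 11.2
t 8.45 scale mm [-79.3  51.3] z 23.7 F(scale) [-7.9 -2.  22.4] gap -0.0
to go cm tool [-0.07 -0.07 -0.03] dr [0.001 0.002 0.001]
t: 8.75
position: [0.5223, 0.0557, 0.0235]
tcp_rot: [0.998, -0.06, -0.001, 0.0]
force: [-16.5, -0.8, 37.9]
finger_gap: -0.0
grasp_force: 18.7
t 8.75 scale mm [-79.2  51.3] z 23.5 F(scale) [-16.3  -2.8  37.9] gap -0.0
to go cm tool [-0.08 -0.07 -0.05] dr [0.001 0.003 0.001]
```

The key is at its bottom stop: z is 23.5 mm and the force is rising hard. Next I'll lift out, cross above the fin, and look.

```bash
python3 -m creep '{"xyz":[[0,0,-1],[0,0,-2],[0,0,-2.5],[0,0,-2.5],[0,0,-2],[0,0,0]],"dr":[[0,0,0],[0,0,0],[0,0,0],[0,0,0],[0,0,0],[0,0,0]],"jaw":[0,0,0,0,0,0]}'
python3 -m creep '{"xyz":[[0,2,0],[0,2.5,0],[0,2.5,0],[0,2.5,0],[0,2.5,0],[0,1.5,0],[0,0,0],[0,0,0]],"dr":[[0,0,0],[0,0,0],[0,0,0],[0,0,0],[0,0,0],[0,0,0],[0,0,0],[0,0,0]],"jaw":[0,0,0,0,0,0,0,0]}'
python3 go.py -80 -82 62
python3 - <<'E'
from h import *
c=cam("wrist"); save(c,"pics/w3.png")
E
```

```text
t: 9.35
position: [0.5238, 0.0558, 0.122]
tcp_rot: [0.998, -0.06, 0.002, -0.0]
force: [0.8, -0.3, -0.1]
finger_gap: -0.001
grasp_force: 0.0
t: 10.15
position: [0.505, -0.0775, 0.1186]
tcp_rot: [0.998, -0.061, -0.002, -0.001]
force: [0.2, 0.3, 0.6]
finger_gap: -0.001
grasp_force: 0.0
t 10.15 scale mm [-80.2 -83. ] z 118.6 F(scale) [0.1 0.3 0.6] gap -0.0
to go cm tool [ 0.04 -0.1   5.66] dr [-0.001  0.003 -0.   ]
```

View pics/w3.png

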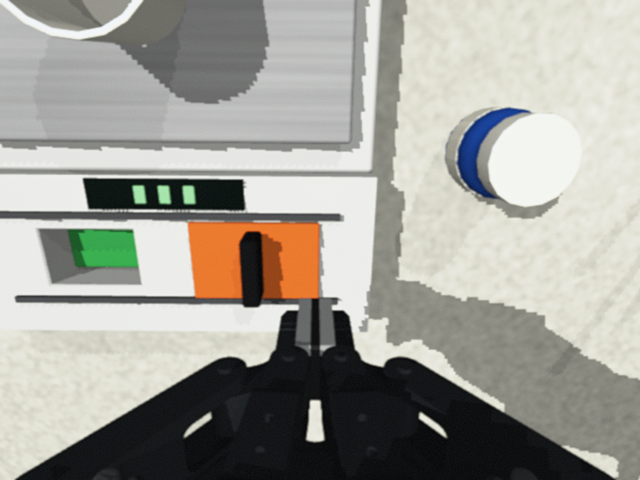

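The cover is still fully aside, with its fin at (251,268), left of the fingertips. The key is back up, and the jar and cup are undisturbed. I'll lower here and push the cover home.

```bash
python3 -m creep '{"xyz":[[0,0,2],[0,0,2],[0,0,1.1],[0,0,0.5],[0,0,0],[0,0,0]],"dr":[[0,0,0],[0,0,0],[0,0,0],[0,0,0],[0,0,0],[0,0,0]],"jaw":[0,0,0,0,0,0]}'
python3 go.py -80 32 62
python3 -m creep '{"xyz":[[0,-1,0],[0,-1,0],[0,-1,0],[0,-1,0],[0,-1,0],[0,-1,0],[0,-1,0],[0,-1,0],[0,-1,0],[0,0,0]],"dr":[[0,0,0],[0,0,0],[0,0,0],[0,0,0],[0,0,0],[0,0,0],[0,0,0],[0,0,0],[0,0,0],[0,0,0]],"jaw":[0,0,0,0,0,0,0,0,0,0]}'
python3 go.py -80 32 62
```

```text
t: 10.8
position: [0.5059, -0.0782, 0.064]
tcp_rot: [0.998, -0.06, -0.0, 0.0]
force: [-0.7, -0.6, 0.3]
finger_gap: 0.0
grasp_force: 0.0
t 10.8 scale mm [-79.2 -83.5] z 64.0 F(scale) [-0.6 -0.7  0.3] gap 0.0
to go cm tool [ -0.07 -11.55   0.2 ] dr [0.    0.001 0.001]
t: 11.8
position: [0.5155, 0.0128, 0.0627]
tcp_rot: [0.998, -0.06, -0.002, -0.001]
force: [-0.4, -0.0, -0.5]
finger_gap: 0.001
grasp_force: 0.0
t 11.8 scale mm [-80.8   7.9] z 62.7 F(scale) [-0.4 -0.1 -0.5] gap 0.0
to go cm tool [ 0.08 -2.41  0.07] dr [-0.001  0.004  0.002]
```

```bash
python3 -m creep '{"xyz":[[0,-0.6,0],[0,-0.5,0],[0,-0.4,0],[0,-0.4,0],[0,-0.3,0],[0,-0.2,0],[0,-0.2,0],[0,0,0]],"dr":[[0,0,0],[0,0,0],[0,0,0],[0,0,0],[0,0,0],[0,0,0],[0,0,0],[0,0,0]],"jaw":[0,0,0,0,0,0,0,0]}'
python3 go.py -80 32 62
python3 -m creep '{"xyz":[[0,-0.2,0],[0,0,0]],"dr":[[0,0,0],[0,0,0]],"jaw":[0,0]}'
python3 go.py -80 32 62
```

```text
t: 12.6
position: [0.5194, 0.0372, 0.0633]
tcp_rot: [0.998, -0.061, -0.001, -0.0]
force: [-0.5, 0.0, -0.2]
finger_gap: 0.001
grasp_force: 0.2
t 12.6 scale mm [-79.8  32.6] z 63.3 F(scale) [-0.5 -0.  -0.2] gap 0.0
to go cm tool [-0.02  0.06  0.13] dr [-0.     0.002  0.001]
t: 12.8
position: [0.5197, 0.0389, 0.0634]
tcp_rot: [0.998, -0.061, -0.001, 0.0]
force: [-1.2, -1.2, 0.1]
finger_gap: -0.0
grasp_force: 0.7
t 12.8 scale mm [-79.8  34.4] z 63.4 F(scale) [-1.  -1.4  0.1] gap -0.0
to go cm tool [-0.02  0.24  0.14] dr [0.    0.002 0.001]
```

```bash
python3 -m creep '{"xyz":[[0,-0.2,0],[0,-0.2,0],[0,0,0]],"dr":[[0,0,0],[0,0,0],[0,0,0]],"jaw":[0,0,0]}'
python3 go.py -80 32 62
```

```text
t: 13.1
position: [0.5198, 0.0398, 0.0634]
tcp_rot: [0.998, -0.06, -0.001, 0.003]
force: [-3.9, -14.6, -0.4]
finger_gap: 0.002
grasp_force: 7.5
t 13.1 scale mm [-79.7  35.3] z 63.4 F(scale) [ -2.1 -15.   -0.4] gap 0.0
to go cm tool [-0.03  0.32  0.14] dr [0.006 0.002 0.002]
```

The cover is hard against its home stop at 15 N. I'll back off, rise and check.

```bash
python3 -m creep '{"xyz":[[0,1,0],[0,1,0],[0,0,-2],[0,0,-3],[0,0,-4],[0,0,-4],[0,0,-3],[0,0,0],[0,0,0]],"dr":[[0,0,0],[0,0,0],[0,0,0],[0,0,0],[0,0,0],[0,0,0],[0,0,0],[0,0,0],[0,0,0]],"jaw":[0,0,0,0,0,0,0,0,0]}'
python3 - <<'E'
from h import *
c=cam("wrist"); save(c,"pics/w4.png")
E
```

```text
t: 14.0
position: [0.5183, 0.023, 0.2238]
tcp_rot: [0.998, -0.061, -0.0, -0.0]
force: [0.2, 0.2, -0.8]
finger_gap: 0.001
grasp_force: 0.0
```

View pics/w4.png

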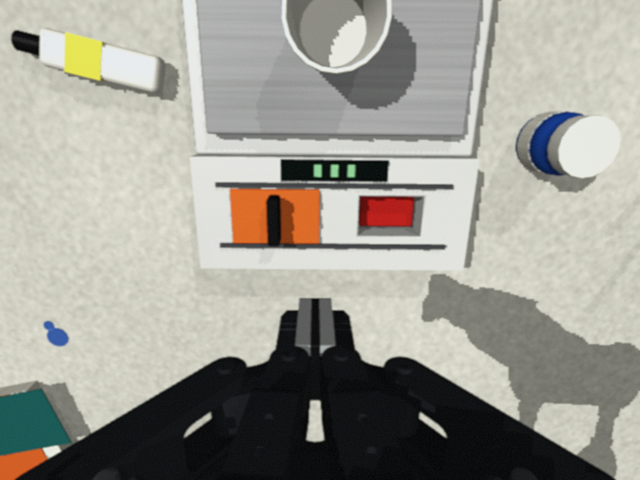

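The cover, at (275,217), fully hides the green key. The red key at (388,213) is untouched, and the cup, jar and tube are in place.

```bash
python3 -c "
from rig import *
print(finish_job())"
```

```text
the job is handed in; nothing more can be done
None
```

The job is handed in: I pushed the cover aside to its stop, pressed the green tare key to its bottom stop and let it spring back, then pushed the cover fully home, with the red key and everything else in view left where it was.

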